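Transfer microscope objectives to the loading rack in reverse order

ROBOT

A 6-joint arm with a two-finger parallel gripper is mounted at the origin on the work surface. World frame = base frame: x ahead of the robot, y to its left, z up, the work surface at z = 0. Lengths are in m, angles in rad, forces in N, time in s.
With the tool pointing down it reaches from about 0.425 to 0.95 m from the base axis. Payload 3.5 kg.
Tool frame: the origin (TCP) lies midway between the tips of the shut fingers; the grasp point (between the pads) lies ctrl.grasp_offset behind it (ctrl.grasp_offset is the distance from the TCP to the grasp point, in m); x points along the fingers, y is the direction in which the jaws open and shut, and the axes are right-handed (so a half turn about x gives the same grasp; the last joint's range is limited). The gripper opens to 85 mm and grips with 20 to 120 N. Pads are 22 mm wide; open, the fingers measure 114 mm over their backs; the gripper's body (76 mm by 85 mm) begins 54 mm behind the grasp point. The pads swing forward as they close: fully open they stand 13 mm farther back than shut.
Start: joints at [-1.35, 0.286, 1.577, -0, 1.279, -0.15], TCP at [0.245, -0.629, 0.231] pointing down, gripper open.
Joint ranges: [-2.77, 2.77], [-0.9, 2.22], [0.21, 2.48], [-1.53, 4.67], [0.24, 2.81], [-2.84, 2.84]. Speed limits (rad/s): [2.79, 2.79, 3.14, 3.14, 3.14, 3.14].

INTERFACE

Orientations are given as a unit quaternion [x, y, z, w].
In Python, from plant import readout, read_camera, sign_off, ctrl gives the robot as it stands.
- The arm moves only by the tool drive_tool, never from a script. Its argument "steps" is a list of rows, each a list of 5 numbers: the shift along the tool's x, y, z in cm, then the turn about the tool's x in degrees, then the opening, from 0 (shut) to 1 (fully open). A call has 1 to 10 rows; each row shifts and turns the commanded pose from where the row before left it, along the tool's axes as they then stand; what a row does not reach is not made up. A row lasts 1/10 s, in which the tool goes at most 50 mm and 8.59 degrees, less where a joint would pass 70% of its speed; a pose out of reach is approached as far as the arm can. A call is refused whole if a number of a shift passes 5 or a number of a turn 8.59, either way. A call with a gripper value outside its range is refused whole. The fingers move at their own pace and stop on an object; "force" is the grip in N (left out, the last holds). Time passes only in rows, so rows that do not move let the fingers close. It gives the time, the measured TCP pose, the force and the opening at its end, in the units of the state.
- readout.get_state(): the state, without advancing time (a new reading comes with each control period).
- read_camera(name): name is "scene" or "top" or "wrist"; returns a dict with "frame" (480x640x3 uint8, red, green, blue), "vertical_fov" (degrees; the focal length in pixels is half the picture's height over the tangent of half this angle, whatever the lens; pixels are square), "cx", "cy" (the principal point, pixels), "eye" and "orientation" of the camera in the world. Camera axes: x right, y up, looking along -z (the intrinsics and any distortion apply to the point x, -y, -z); pixel columns grow to the right and rows downward; lengths in m; the calibration is good to about 2 mm. The wrist camera is an equidistant fisheye: a pixel r from the principal point sees the ray r / f radians off the axis. A picture is of the moment at which its call begins. There is no depth.
- sign_off(): hands the job in, once; it reports no verdict.
The state is a dict: "time": time; "qpos": joint angles; "dq": joint speeds; "joint_efforts": joint torques, N m; "eef_pos": TCP position; "tcp_rot": TCP orientation; "contact_force": force on the tool from outside, world axes, zero at the start; "wrist_torque": the same for the moment, N m; "opening": opening from 0.0 (shut) to 1.0 (fully open).
Only numpy, scipy, OpenCV 4.12 (cv2) and the standard library are available. Lean on these libraries where they do the work, as an engineer would, in place of code of your own. Each camera call takes 0.05 s, during which the arm holds its last target. There are 200 camera calls.

TASK

Move the four microscope objectives from the white storage rack to the aluminium loading rack in reverse order: seen from the same side, the one that stood first on the left ends up first on the right, and so on along the row. Stand each one upright, lens up, flat on the floor of its own pocket, and let go of it. Do not tip any over on the way, and leave the bottle, the slide box and the blower alone.

Things in the scene. Friction and masses are not known exactly. Their poses are not given: they have to be found in the camera images.
- stubby_mid (a point): Steel microscope objective, the shortest and a thick one: plain barrel 34 mm across with a wide flat front lens on top, 52 mm tall. Barrel sides are straight from 5 to 48 mm above its foot. Stands on its brass thread end (25 mm across, lowest 5 mm), at the start in a pocket of the storage rack. The point is on its axis half-way up, 26 mm above its foot (z). Round. About 130 g.
- cone_mid (a point): Steel microscope objective, straight barrel 31 mm across from 5 to 40 mm above its foot, then tapering like a cone to a 10 mm tip; 60 mm tall. Stands on its brass thread end (25 mm across, lowest 5 mm), at the start in a pocket of the storage rack. The point is on its axis half-way up, 30 mm above its foot (z). Round. About 110 g.
- slim_mid (a point): Steel microscope objective, the tallest and thinnest: barrel 26 mm across from 5 to 54 mm above its foot, then a narrow 16 mm nose; 76 mm tall. Stands on its brass thread end (25 mm across, lowest 5 mm), at the start in a pocket of the storage rack. The point is on its axis half-way up, 38 mm above its foot (z). Round. About 120 g.
- collared_mid (a point): Steel microscope objective, with a broad ribbed collar 40 mm across from 23 to 44 mm above its foot (grip it there), barrel 28 mm above and below the collar, blunt nose; 66 mm tall. Stands on its brass thread end (25 mm across, lowest 5 mm), at the start in a pocket of the storage rack. The point is on its axis half-way up, 33 mm above its foot (z). Round. About 170 g.
- storage_rack: White plastic storage rack, holding the four objectives at the start, 262 mm long (its y), 72 wide (its x). Four pockets in a row at y = -93, -31, +31, +93 mm, x = 0 in its own frame, 50 mm square inside; black rubber pads on their floors, pad top 10 mm above the table, rims and dividers 14 mm. Fixed; origin at the centre of its underside, z up, y roughly along world +y (turned up to 12 degrees).
- loading_rack: Aluminium loading rack, empty at the start, 262 mm long (its y), 72 wide (its x). Four pockets in a row at y = -93, -31, +31, +93 mm, x = 0 in its own frame, 50 mm square inside; black rubber pads on their floors, pad top 10 mm above the table, rims and dividers 14 mm. Fixed; origin at the centre of its underside, z up, y roughly along world +y (turned up to 12 degrees).
- pad_stubby: Black rubber pad, 49 mm square and 2 mm thick, fixed in the storage-rack pocket in which the stubby objective stands at the start (all four pads look alike). It stays there and so marks where that objective came from. Origin at the centre of its underside.
- pad_cone: Black rubber pad, 49 mm square and 2 mm thick, fixed in the storage-rack pocket in which the cone objective stands at the start (all four pads look alike). It stays there and so marks where that objective came from. Origin at the centre of its underside.
- pad_slim: Black rubber pad, 49 mm square and 2 mm thick, fixed in the storage-rack pocket in which the slim objective stands at the start (all four pads look alike). It stays there and so marks where that objective came from. Origin at the centre of its underside.
- pad_collared: Black rubber pad, 49 mm square and 2 mm thick, fixed in the storage-rack pocket in which the collared objective stands at the start (all four pads look alike). It stays there and so marks where that objective came from. Origin at the centre of its underside.
- oil_bottle: Bystander: small brown glass bottle with black cap, 30 mm across, 65 mm tall, standing; origin at the centre of its foot. To be left alone.
- slide_box: Bystander: flat grey box for glass slides, 85 x 110 x 28 mm; origin at the centre of its underside. To be left alone.
- blower: Bystander: black rubber dust blower, a bulb 52 mm across with a thin spout, 85 mm tall, standing; origin at the centre of its foot. To be left alone.
Mind the look-alikes: they are no part of the job. Leave any green look-alike of the part that bears cone_mid alone.

How it is judged:
By the outcome, as a careful person would: the job done as asked, in the order asked, and still so for the second after the job is handed in, with the robot touching nothing.
It also fails if it takes over 99 s, if anything falls off the work surface, if the arm or the gripper's body presses on something with over 40 N, if the wrist force passes 120 N, or if a joint passes its speed limit or range.

## Working session

There is one attempt and no reset: what is moved stays moved. The work goes in short steps, Python scripts to look and compute and a tool call to move; the robot and the scene stay as the last step left them, time stands still between calls to the robot, and variables do not carry over. Pictures are saved under pics/ and viewed, about 12 in all and at most 16, crops included, and the job is handed in when it is done.

Besides the shell and the picture viewer there is one more tool, called after "Emit:" by a JSON object that holds its "name" and its "arguments". drive_tool: Moves the arm, as the interface text tells. Its arguments: {"type":"object","properties":{"steps":{"type":"array","items":{"type":"array","items":{"type":"number"}}},"force":{"type":"number"}},"required":["steps"]}

```bash
mkdir -p pics; ls; python3 - <<'E'
from plant import readout, read_camera, ctrl
import cv2
s=readout.get_state(); print(s['time'],s['eef_pos'],s['tcp_rot'],s['opening'],ctrl.grasp_offset)
for n in("top","scene"):
    c=read_camera(n); cv2.imwrite(f"pics/{n}0.png",c["frame"][:,:,::-1]); print(n,{k:v for k,v in c.items() if k!="frame"})
E
```

```text
pics
0.0 [ 0.24446015 -0.62847944  0.22991273] [-0.69497549 -0.13118135  0.69500624 -0.12948688] 1.0027288896497493 0.0187
top {'vertical_fov': 49.75328045206337, 'cx': 330.70586095421913, 'cy': 239.07874885728418, 'eye': array([ 0.34543545, -0.00133142,  1.29794071]), 'orientation': array([ 0.03808662, -0.04239381, -0.69704645,  0.71475759])}
scene {'vertical_fov': 45.5289146917078, 'cx': 316.88981812711467, 'cy': 238.13389647920852, 'eye': array([1.33334971, 0.44207952, 0.77149065]), 'orientation': array([0.23067813, 0.38797605, 0.77762898, 0.43767038])}
```

View pics/top0.png

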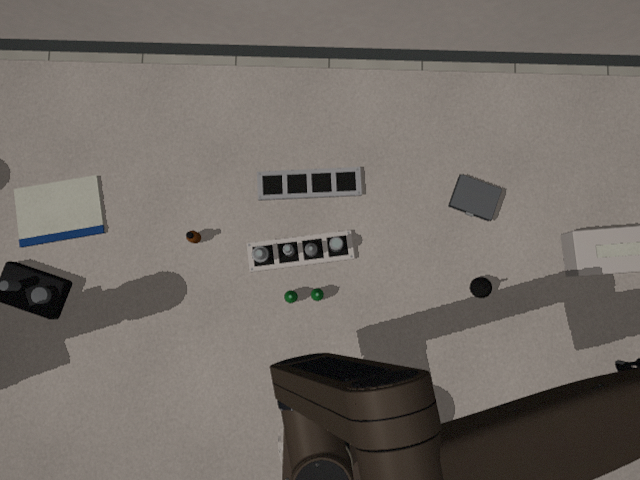

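View pics/scene0.png

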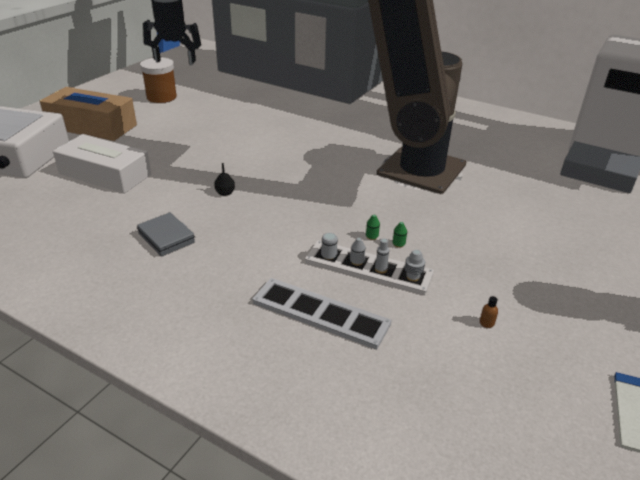

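Top view: white storage rack around (301,250), aluminium rack around (310,183), green look-alikes at (291,296) and (317,294), bottle (193,237), blower (480,287), slide box (477,197). From left to right the objectives look like collared (262,254), slim (289,249), cone (312,248) and stubby (336,243). The scene view gives the same order, mirrored. I'll measure them and check with one enlarged crop.

```bash
cat > h.py <<'E'
import numpy as np, cv2
from scipy.spatial.transform import Rotation as R
from plant import readout, read_camera, ctrl
def ray(c,u,v,fish=False):
    f=240/np.tan(np.radians(c["vertical_fov"])/2)
    x,y=u-c["cx"],v-c["cy"]
    if fish:
        r=np.hypot(x,y); t=r/f; d=np.array([x/r*np.sin(t),-y/r*np.sin(t),-np.cos(t)]) if r>0 else np.array([0,0,-1.])
    else: d=np.array([x/f,-y/f,-1.])
    return R.from_quat(c["orientation"]).apply(d)
def onz(c,u,v,z,fish=False):
    d=ray(c,u,v,fish); return c["eye"]+d*(z-c["eye"][2])/d[2]
def proj(c,p,fish=False):
    f=240/np.tan(np.radians(c["vertical_fov"])/2)
    q=R.from_quat(c["orientation"]).inv().apply(np.asarray(p)-c["eye"]); x,y,z=q[0],-q[1],-q[2]
    if fish:
        r=np.hypot(x,y); k=f*np.arctan2(r,z)/max(r,1e-9)
    else: k=f/z
    return np.array([c["cx"]+k*x,c["cy"]+k*y])
E
python3 - <<'E'
from h import *
c=read_camera("top"); im=c["frame"]; g=im.max(2).astype(int)
# loading pads: dark blobs
m=((g<60)).astype(np.uint8); m[:,:250]=0;m[:,370:]=0;m[:160]=0;m[205:]=0
n,l,s,ce=cv2.connectedComponentsWithStats(m)
P=[]
for i in range(1,n):
    if s[i,4]>150: P.append(onz(c,*ce[i],0.010)); print("load pad",ce[i].round(1),s[i,4],P[-1].round(4))
# storage: white mask
w=(im.min(2)>175).astype(np.uint8); w[:220]=0;w[280:]=0;w[:,:235]=0;w[:,365:]=0
pts=cv2.findNonZero(cv2.morphologyEx(w,cv2.MORPH_OPEN,np.ones((2,2))))
r=cv2.minAreaRect(pts); b=cv2.boxPoints(r); print("stor",r)
B=np.array([onz(c,*p,0.014) for p in b]); print(B.round(4), B.mean(0).round(4),[np.linalg.norm(B[i]-B[i-1]).round(4) for i in range(4)])
# dark pads in storage
m=((g<60)).astype(np.uint8); m[:,:245]=0;m[:,356:]=0;m[:225]=0;m[275:]=0
n,l,s,ce=cv2.connectedComponentsWithStats(m)
for i in range(1,n):
    if s[i,4]>30:
        x,y,ww,hh,a=s[i]; print("stor pad bbox ctr",(x+(ww-1)/2,y+(hh-1)/2),ww,hh,onz(c,x+(ww-1)/2,y+(hh-1)/2,0.01).round(4))
for p in [(262,254),(289,249),(312,248),(336,243)]: print(onz(c,*p,0.06).round(3))
a=cv2.resize(im[150:310,230:390],(560,560),interpolation=cv2.INTER_CUBIC)
sc=read_camera("scene")["frame"]
d=cv2.resize(sc[200:300,290:450],None,fx=5,fy=5,interpolation=cv2.INTER_CUBIC)
cv2.imwrite("pics/c1.png",a[:,:,::-1]); cv2.imwrite("pics/c2.png",d[:,:,::-1])
E
```

```text
load pad [321.2 182.2] 348 [0.6374 0.0204 0.01  ]
load pad [345.6 181.1] 344 [ 0.6419 -0.0416  0.01  ]
load pad [272.  184.5] 344 [0.6281 0.1447 0.01  ]
load pad [296.7 183.4] 345 [0.6327 0.0822 0.01  ]Traceback (most recent call last):
  File "<stdin>", line 12, in <module>
cv2.error: OpenCV(4.12.0) /io/opencv/modules/imgproc/src/convhull.cpp:143: error: (-215:Assertion failed) total >= 0 && (depth == CV_32F || depth == CV_32S) in function 'convexHull'
```

```bash
python3 - <<'E'
from h import *
c=read_camera("top"); im=c["frame"]; g=im.max(2).astype(int)
print(im[268,250:350:8].min(1), im[262:272,330].min(1), im[210,300])
roi=im.min(2)[228:276,240:362]; 
w=np.zeros(g.shape,np.uint8); w[228:276,240:362]=(roi>cv2.threshold(im[228:276,240:362].min(2),0,255,cv2.THRESH_OTSU)[0]) if 0 else (roi>165)
cs,_=cv2.findContours(w,cv2.RETR_EXTERNAL,cv2.CHAIN_APPROX_NONE); k=max(cs,key=cv2.contourArea)
r=cv2.minAreaRect(k); b=cv2.boxPoints(r); print("stor",r)
B=np.array([onz(c,*p,0.014) for p in b]); print(B.round(4).tolist(), B.mean(0).round(4),[np.linalg.norm(B[i]-B[i-1]).round(4) for i in range(4)])
m=((g<60)).astype(np.uint8); m[:,:245]=0;m[:,352:]=0;m[:230]=0;m[270:]=0
n,l,s,ce=cv2.connectedComponentsWithStats(m)
for i in range(1,n):
    if s[i,4]>30:
        x,y,ww,hh,a=s[i]; print("stor pad bbox ctr",(x+(ww-1)/2,y+(hh-1)/2),ww,hh,onz(c,x+(ww-1)/2,y+(hh-1)/2,0.01).round(4))
for p in [(262,254),(289,249),(312,248),(336,243)]: print(onz(c,*p,0.06).round(3))
sc=read_camera("scene")["frame"]
a=cv2.resize(im[160:310,235:370],None,fx=2.2,fy=2.2,interpolation=cv2.INTER_CUBIC)
d=cv2.resize(sc[200:300,300:440],None,fx=3.3,fy=3.3,interpolation=cv2.INTER_CUBIC)
d=d[:330]
cv2.imwrite("pics/c2.png",np.hstack([a,d])[:,:,::-1])
E
```

```text
[144 147 147 132 109 124 127 122 129 131 118 131 125] [115 124 125 128 127 122 118 120 125 127] [140 132 125]Traceback (most recent call last):
  File "<stdin>", line 6, in <module>
ValueError: max() iterable argument is empty
```

```bash
sed -i 's/^$//' h.py; python3 - <<'E'
from h import *
c=read_camera("top"); im=c["frame"]; g=im.max(2).astype(int)
sc=read_camera("scene")["frame"]
a=cv2.resize(im[160:310,235:370],None,fx=2.2,fy=2.2,interpolation=cv2.INTER_CUBIC)
d=cv2.resize(sc[200:300,300:440],None,fx=3.3,fy=3.3,interpolation=cv2.INTER_CUBIC)
cv2.imwrite("pics/c2.png",np.hstack([a,d])[:,:,::-1])
w=np.zeros(g.shape,np.uint8); w[228:276,240:362]=(im.min(2)[228:276,240:362]>139)
w=cv2.morphologyEx(w,cv2.MORPH_OPEN,np.ones((2,2)))
cs,_=cv2.findContours(w,cv2.RETR_EXTERNAL,cv2.CHAIN_APPROX_NONE); k=max(cs,key=cv2.contourArea)
r=cv2.minAreaRect(k); b=cv2.boxPoints(r); print("stor",r)
B=np.array([onz(c,*p,0.014) for p in b]); print(B.round(4).tolist(), B.mean(0).round(4),[np.linalg.norm(B[i]-B[i-1]).round(4) for i in range(4)])
m=((g<60)).astype(np.uint8); m[:,:245]=0;m[:,352:]=0;m[:230]=0;m[270:]=0
n,l,s,ce=cv2.connectedComponentsWithStats(m)
for i in range(1,n):
    if s[i,4]>30:
        x,y,ww,hh,q=s[i]; print("stor pad",(x+(ww-1)/2,y+(hh-1)/2),ww,hh,onz(c,x+(ww-1)/2,y+(hh-1)/2,0.01).round(4))
for p in [(262,254),(289,249),(312,248),(336,243)]: print(onz(c,*p,0.06).round(3))
E
```

```text
stor ((298.6112365722656, 251.42666625976562), (28.157983779907227, 100.71742248535156), 83.1572265625)
[[0.4761, 0.201, 0.014], [0.5126, -0.0475, 0.014], [0.4428, -0.0573, 0.014], [0.4067, 0.1897, 0.014]] [0.4596 0.0715 0.014 ] [np.float64(0.0703), np.float64(0.2512), np.float64(0.0705), np.float64(0.2496)]
stor pad (np.float64(337.0), np.float64(246.0)) 21 21 [ 0.4758 -0.0235  0.01  ]
stor pad (np.float64(312.0), np.float64(249.0)) 21 21 [0.4667 0.0387 0.01  ]
stor pad (np.float64(287.5), np.float64(252.0)) 22 21 [0.4576 0.0996 0.01  ]
stor pad (np.float64(264.0), np.float64(255.0)) 19 21 [0.4486 0.1579 0.01  ]
[0.447 0.157 0.06 ]
[0.461 0.092 0.06 ]
[0.464 0.037 0.06 ]
[ 0.478 -0.02   0.06 ]
```

View pics/c2.png

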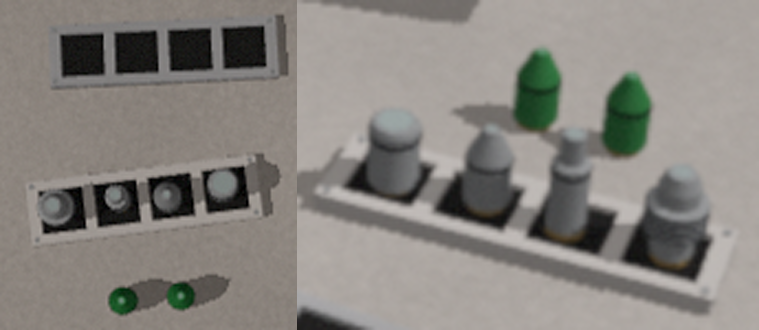

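Identities confirmed in the crop. From low to high y they are stubby, cone, slim, collared, and the tapered green pair are the look-alikes to leave alone. So in the loading rack, from +y to -y: stubby, cone, slim, collared. Jaws will open across the row, with one fixed yaw of about 6° (storage 8.4°, loading 4.2°).

```bash
cat >> h.py <<'E'
def need(p,yaw_deg=None):
    "tool-frame shift (cm) and turn (deg) to bring the grasp point to p, jaw axis at yaw_deg (mod 180)"
    s=readout.get_state(); T=R.from_quat(s["tcp_rot"]).as_matrix(); g=s["eef_pos"]-ctrl.grasp_offset*T[:,0]
    d=T.T@(np.asarray(p)-g)*100
    yw=np.degrees(np.arctan2(T[1,1],T[0,1])); t=None
    if yaw_deg is not None:
        e=(yaw_deg-yw+90)%180-90; t=e*np.sign(T[2,0])
    return d.round(2),t
E
python3 - <<'E'
from h import *
s=readout.get_state(); T=R.from_quat(s["tcp_rot"]).as_matrix(); print(T.round(3)); print(s["qpos"])
print(need([0.46,0.07,0.22],6), s["time"])
E
```

```text
[[-0.     0.362 -0.932]
 [ 0.001 -0.932 -0.362]
 [-1.    -0.001 -0.   ]]
[-1.35000054e+00  2.86647973e-01  1.57719828e+00  1.53460848e-06
  1.27862084e+00 -1.50013359e-01]
(array([  3.01, -57.33, -45.4 ]), np.float64(-74.75422322184554)) 0.3
```

Emit:
{"name": "drive_tool", "arguments": {"steps": [[0,0,0,-8.3,1],[0,0,0,-8.3,1],[0,0,0,-8.3,1],[0,0,0,-8.3,1],[0,0,0,-8.3,1],[0,0,0,-8.3,1],[0,0,0,-8.3,1],[0,0,0,-8.3,1],[0,0,0,-8.3,1],[0,0,0,0,1]], "force": 40}}

```text
time: 1.3
eef_pos: [0.2446, -0.629, 0.2312]
tcp_rot: [0.473, 0.525, -0.473, 0.525]
contact_force: [-0.5, -0.3, -0.6]
opening: 1.002
```

Emit:
{"name": "drive_tool", "arguments": {"steps": [[0,2,-4.5,0,1],[0,2,-4.5,0,1],[0,2,-4.5,0,1],[0,2,-4.5,0,1],[0,2,-4.5,0,1],[0,2,-4.5,0,1],[0,2,-4.5,0,1],[0,2,-4.5,0,1],[0,2,-4.5,0,1],[0,2,-4.5,0,1]]}}

```text
time: 2.3
eef_pos: [0.3971, -0.159, 0.2317]
tcp_rot: [0.475, 0.524, -0.474, 0.525]
contact_force: [1.5, 0.6, -0.2]
opening: 1.002
```

Emit:
{"name": "drive_tool", "arguments": {"steps": [[0,2,-4.5,0,1],[0,2,-4.5,0,1],[0,2,-4.5,0,1],[0,2,-4.5,0,1],[0,0.7,-4,0,1],[0,0,0,0,1],[0,0,0,0,1]]}}

```text
time: 3.0
eef_pos: [0.4605, 0.0678, 0.2313]
tcp_rot: [0.473, 0.525, -0.473, 0.525]
contact_force: [0.0, -0.3, 0.3]
opening: 0.999
```

```bash
python3 - <<'E'
from h import *
c=read_camera("wrist"); cv2.imwrite("pics/w0.png",c["frame"][:,:,::-1]); print({k:v for k,v in c.items() if k!="frame"})
s=readout.get_state(); print(s["time"],s["eef_pos"],s["qpos"].round(2)); print(need([0.46,0.07,0.22],6))
for p in [(0.4758,-.0235),(.4667,.0387),(.4576,.0996),(.4485,.161)]: print(proj(c,[*p,.01],True).round(0))
E
```

```text
{'vertical_fov': 65.70646984690485, 'cx': 318.93392343576585, 'cy': 241.3357651262779, 'eye': array([0.45308604, 0.14100096, 0.37244392]), 'orientation': array([-0.14587081, -0.007293  ,  0.05157891,  0.98793124])}
3.05 [0.4605701  0.06693325 0.23131338] [-0.07 -0.19  2.07 -0.    1.26 -0.18]
(array([ 3.  , -0.03, -0.31]), np.float64(-0.11739751117301012))
[324. 292.]
[322. 235.]
[319. 175.]
[317. 112.]
```

View pics/w0.png

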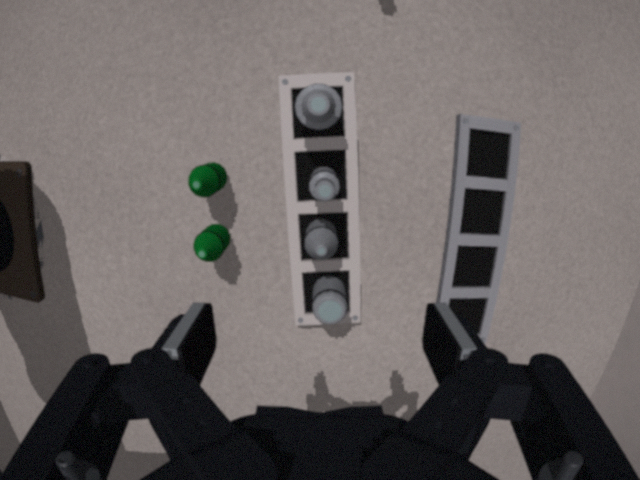

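Wrist view: tops at collared (318,103), slim (324,189), cone (321,250) and stubby (330,309). The predicted pad centres match the picture. I'll cast the tops onto their known heights and compare with the top camera.

```bash
python3 - <<'E'
from h import *
w=read_camera("wrist"); t=read_camera("top")
Z=dict(stubby=.062,cone=.070,slim=.086,collared=.076)
W=dict(stubby=(330,309),cone=(321,250),slim=(324,189),collared=(318,103))
for k in Z:
    p=onz(w,*W[k],Z[k],True); print(k,p.round(4),"in top:",proj(t,p).round(1))
for i,p in enumerate([(0.6281,.1447),(.6327,.0822),(.6374,.0204),(.6419,-.0416)]): print(proj(w,[*p,.01],True).round(1))
for nm,im,o,f in[("w",w["frame"][60:340,270:370],0,2)]: 
    a=cv2.resize(w["frame"][70:340,280:370],None,fx=2.2,fy=2.2,interpolation=cv2.INTER_CUBIC)
    b=cv2.resize(t["frame"][225:275,245:360],None,fx=5,fy=5,interpolation=cv2.INTER_CUBIC)
    H=max(a.shape[0],b.shape[0]); pad=lambda x:cv2.copyMakeBorder(x,0,H-x.shape[0],0,0,cv2.BORDER_CONSTANT)
    cv2.imwrite("pics/w1.png",np.hstack([pad(a),pad(b)])[:,:,::-1])
E
```

```text
stubby [ 0.4797 -0.0178  0.062 ] in top: [335.1 242.2]
cone [0.465  0.0418 0.07  ] in top: [310.  247.3]
slim [0.4615 0.0968 0.086 ] in top: [286.3 247.5]
collared [0.4499 0.1634 0.076 ] in top: [258.4 252.1]
[487.5 152.6]
[481.4 211.3]
[473.5 266.1]
[464.2 315.9]
```

View pics/w1.png

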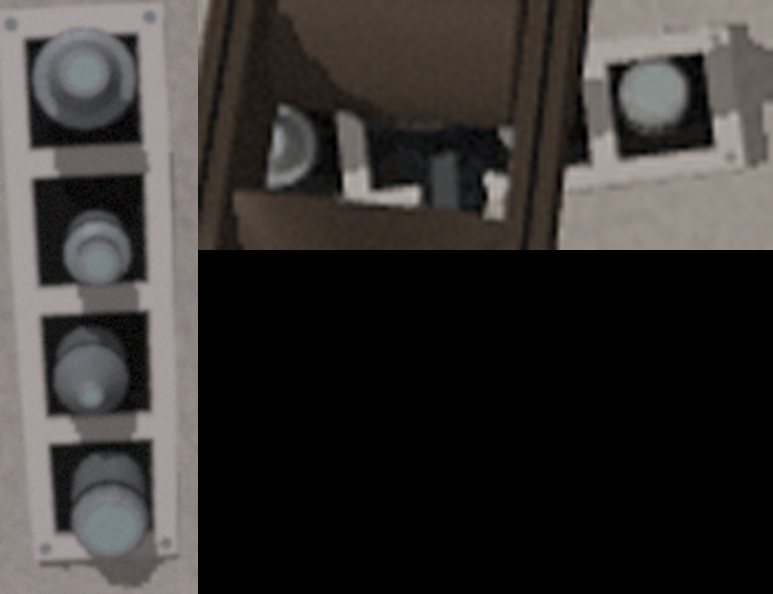

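```bash
python3 - <<'E'
from h import *
w=read_camera("wrist")
O={k:onz(w,*W,z,True)[:2] for k,W,z in [("stubby",(329.5,309.5),.062),("cone",(321.8,249.1),.07),("slim",(324.5,189),.086),("collared",(319.5,103),.076)]}
L=dict(zip(O,[(0.6281,.1447),(.6327,.0822),(.6374,.0204),(.6419,-.0416)]))
s=readout.get_state(); T=R.from_quat(s["tcp_rot"]).as_matrix(); print(s["eef_pos"].round(4),s["time"])
p=s["eef_pos"]-ctrl.grasp_offset*T[:,0]
print("grasp z now",p[2]); p=p[:2]
for k in O:
    for n,q in(("pick",O[k]),("place",np.array(L[k]))):
        print(k,n,q.round(4),(T[:2,1:].T@(q-p)*100).round(2)); p=q
E
```

```text
[0.4607 0.0659 0.2314] 3.2
grasp z now 0.2500802922289362
stubby pick [ 0.4793 -0.0192] [0.99 8.66]
stubby place [0.6281 0.1447] [ 16.46 -14.81]
cone pick [0.4656 0.0417] [-17.2    8.61]
cone place [0.6327 0.0822] [17.03 -2.34]
slim pick [0.462  0.0959] [-16.84  -3.08]
slim place [0.6374 0.0204] [16.69  9.28]
collared pick [0.4513 0.1626] [-17.08 -16.02]
collared place [ 0.6419 -0.0416] [16.9  22.24]
```

Emit:
{"name": "drive_tool", "arguments": {"steps": [[0,0.5,3,0,1],[0,0.5,3,0,1],[1,0,2.7,0,1],[3,0,0,0,1],[4,0,0,0,1],[3,0,0,0,1],[0,0,0,0,1],[0,0,0,0,1],[0,0,0,0,1]], "force": 40}}

```text
time: 4.1
eef_pos: [0.4812, -0.0193, 0.1236]
tcp_rot: [0.474, 0.524, -0.473, 0.526]
contact_force: [0.5, -0.1, 0.4]
opening: 0.998
```

```bash
python3 - <<'E'
from h import *
print(need([.4793,-.0192,.036],6),readout.get_state()["eef_pos"].round(4))
c=read_camera("wrist"); cv2.imwrite("pics/w2.png",c["frame"][:,:,::-1])
s=readout.get_state();print(s["time"],s["eef_pos"].round(4),proj(c,[.4793,-.0192,.062],True))
E
```

```text
(array([10.63, -0.22, -0.04]), np.float64(-0.11417725459774886)) [ 0.4812 -0.0193  0.1236]
4.15 [ 0.4813 -0.0192  0.1238] [315.16107155 261.11389312]
```

View pics/w2.png

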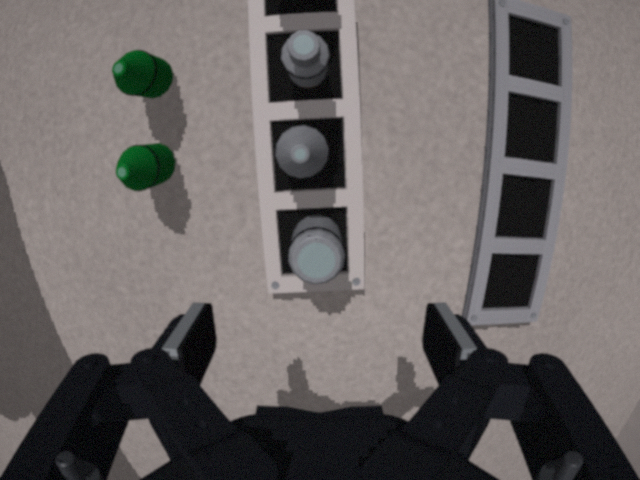

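Stubby's top shows at (316,260) against a predicted (315,261), so I can descend.

Emit:
{"name": "drive_tool", "arguments": {"steps": [[3,-0.1,0,0,1],[3,-0.1,0,0,1],[2.6,0,0,0,1],[1.5,0,0,0,1],[0.5,0,0,0,1],[0,0,0,0,1],[0,0,0,0,0],[0,0,0,0,0],[0,0,0,0,0],[0,0,0,0,0]], "force": 40}}

```text
time: 5.15
eef_pos: [0.4784, -0.0189, 0.0164]
tcp_rot: [0.474, 0.525, -0.473, 0.526]
contact_force: [0.4, 0.1, 2.5]
opening: 0.389
```

Emit:
{"name": "drive_tool", "arguments": {"steps": [[0,0,0,0,0],[0,0,0,0,0],[0,0,0,0,0],[0,0,0,0,0],[0,0,0,0,0],[0,0,0,0,0]]}}

```text
time: 5.75
eef_pos: [0.4784, -0.0189, 0.0163]
tcp_rot: [0.474, 0.525, -0.473, 0.526]
contact_force: [-1.1, 0.9, 6.1]
opening: 0.389
```

Opening 0.389 is 33 mm, which fits the 34 mm barrel. I'll lift and carry it over.

Emit:
{"name": "drive_tool", "arguments": {"steps": [[-1,0,0,0,0],[-2,0,0,0,0],[-3,0,0,0,0],[-3,0,0,0,0],[-1,0,0,0,0],[0,0,0,0,0]]}}

```text
time: 6.35
eef_pos: [0.4786, -0.0189, 0.1168]
tcp_rot: [0.474, 0.524, -0.473, 0.526]
contact_force: [-0.7, 0.7, -1.7]
opening: 0.387
```

Emit:
{"name": "drive_tool", "arguments": {"steps": [[0,1,-0.9,0,0],[0,2,-1.8,0,0],[0,2.5,-2.3,0,0],[0,2.5,-2.3,0,0],[0,2.5,-2.3,0,0],[0,2.5,-2.2,0,0],[0,2,-1.8,0,0],[0,1.5,-1.2,0,0],[0,0,0,0,0],[0,0,0,0,0]]}}

```text
time: 7.35
eef_pos: [0.6251, 0.1461, 0.1125]
tcp_rot: [0.472, 0.527, -0.474, 0.524]
contact_force: [0.6, -0.5, -2.1]
opening: 0.384
```

```bash
python3 - <<'E'
from h import *
print(need([.6281,.1447,.036],6))
c=read_camera("wrist"); cv2.imwrite("pics/w3.png",c["frame"][:,:,::-1])
for p in [(0.6281,.1447),(.6327,.0822),(.6374,.0204),(.6419,-.0416)]: print(proj(c,[*p,.01],True).round(0))
E
```

```text
(array([9.52, 0.32, 0.17]), np.float64(6.448342179510291e-05))
[324. 244.]
[321. 324.]
[318. 388.]
[316. 438.]
```

View pics/w3.png

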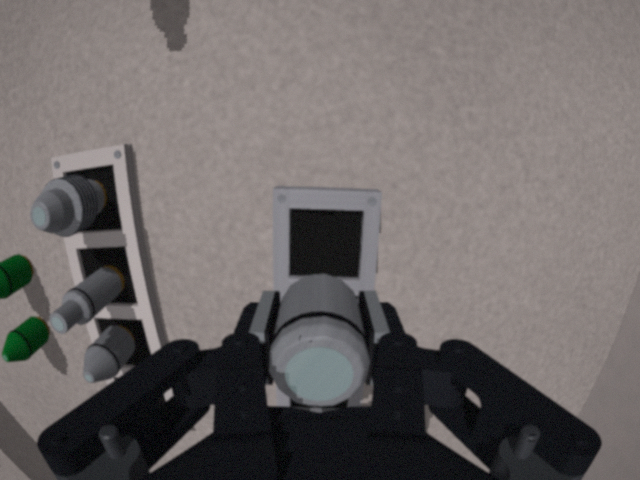

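Stubby is upright in the jaws, and the end pocket's pad is at (326,243) against a predicted (324,244).

Emit:
{"name": "drive_tool", "arguments": {"steps": [[2,0.2,0.1,0,0],[3,0.1,0.1,0,0],[2,0.1,0,0,0],[1.5,0,0,0,0],[0.6,0,0,0,0],[0,0,0,0,0],[0,0,0,0,0]]}}

```text
time: 8.1
eef_pos: [0.6313, 0.144, 0.0254]
tcp_rot: [0.474, 0.525, -0.473, 0.526]
contact_force: [-0.2, 0.4, -1.8]
opening: 0.386
```

Emit:
{"name": "drive_tool", "arguments": {"steps": [[0.4,-0.1,0,0,0],[0.3,-0.1,0,0,0],[0,0,0,0,0],[0,0,0,0,0]]}}

```text
time: 8.5
eef_pos: [0.6286, 0.1439, 0.0174]
tcp_rot: [0.473, 0.525, -0.473, 0.525]
contact_force: [-0.5, 0.2, -1.4]
opening: 0.387
```

Emit:
{"name": "drive_tool", "arguments": {"steps": [[0.1,0,0,0,0],[0,0,0,0,0],[0,0,0,0,0.5],[0,0,0,0,0.6],[0,0,0,0,0.8],[0,0,0,0,1],[0,0,0,0,1]]}}

```text
time: 9.2
eef_pos: [0.6287, 0.1439, 0.0164]
tcp_rot: [0.473, 0.525, -0.473, 0.525]
contact_force: [0.1, 0.1, 0.2]
opening: 0.996
```

Emit:
{"name": "drive_tool", "arguments": {"steps": [[-2,0,0,0,1],[-3,0,0,0,1],[-4,0,0,0,1],[-3,0,0,0,1],[0,-1.5,1,0,1],[0,-3,1.5,0,1],[0,-3,1.5,0,1],[0,-3,1.5,0,1],[0,-3,1.5,0,1],[0,-3,1.5,0,1]]}}

```text
time: 10.2
eef_pos: [0.4721, 0.0416, 0.1364]
tcp_rot: [0.473, 0.525, -0.473, 0.525]
contact_force: [-0.1, 0.1, 0.5]
opening: 1.001
```

Emit:
{"name": "drive_tool", "arguments": {"steps": [[0,0,0,0,1],[0,0,0,0,1]]}}

```text
time: 10.4
eef_pos: [0.4733, 0.042, 0.1367]
tcp_rot: [0.474, 0.525, -0.473, 0.525]
contact_force: [0.3, 0.2, -0.8]
opening: 0.999
```

```bash
python3 - <<'E'
from h import *
print(need([.4656,.0417,.036],6),readout.get_state()["eef_pos"])
c=read_camera("wrist"); cv2.imwrite("pics/w4.png",c["frame"][:,:,::-1])
for p in [(.4656,.0417,.07),(.462,.0959,.086),(.4513,.1626,.076)]: print(proj(c,p,True).round(0))
E
```

```text
(array([11.94, -0.78, -0.05]), np.float64(-0.11500304297408093)) [0.47331651 0.04195737 0.13668278]
[306. 258.]
[308. 169.]
[301.  45.]
```

View pics/w4.png

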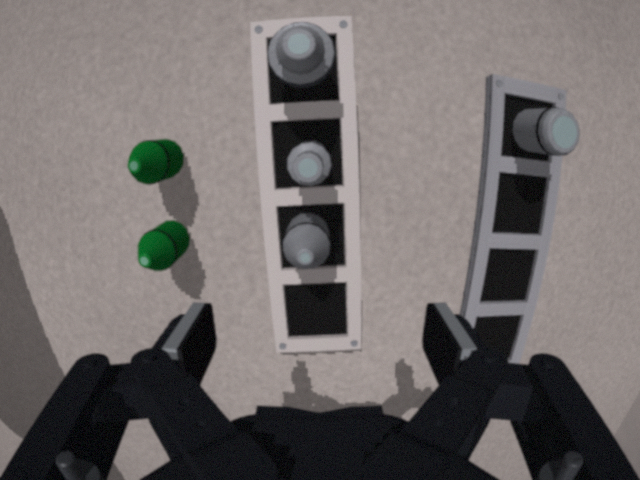

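Stubby stands upright in its pocket, and the cone tip is at (305,258) as predicted. Next is the cone.

Emit:
{"name": "drive_tool", "arguments": {"steps": [[2,-0.4,0,0,1],[3,-0.4,0,0,1],[3,0,0,0,1],[2.5,0,0,0,1],[1,0,0,0,1],[0.4,0,0,0,1],[0,0,0,0,1],[0,0,0,0,0],[0,0,0,0,0],[0,0,0,0,0]]}}

```text
time: 11.45
eef_pos: [0.4662, 0.0413, 0.0183]
tcp_rot: [0.474, 0.525, -0.473, 0.526]
contact_force: [-0.3, -0.1, 0.6]
opening: 0.512
```

Emit:
{"name": "drive_tool", "arguments": {"steps": [[0,0,0,0,0],[0,0,0,0,0],[0,0,0,0,0],[0,0,0,0,0],[0,0,0,0,0]]}}

```text
time: 11.95
eef_pos: [0.4661, 0.0413, 0.0182]
tcp_rot: [0.474, 0.525, -0.473, 0.526]
contact_force: [-1.3, -0.2, 5.7]
opening: 0.35
```

Emit:
{"name": "drive_tool", "arguments": {"steps": [[-1,0,0,0,0],[-2,0,0,0,0],[-3,0,0,0,0],[-3,0,0,0,0],[-1,0,0,0,0],[0,1,0,0,0],[0,2,-0.3,0,0],[0,3,-0.4,0,0],[0,3,-0.4,0,0],[0,3,-0.4,0,0]]}}

```text
time: 12.95
eef_pos: [0.5833, 0.0691, 0.1144]
tcp_rot: [0.473, 0.526, -0.474, 0.524]
contact_force: [0.3, -0.2, -0.9]
opening: 0.352
```

Emit:
{"name": "drive_tool", "arguments": {"steps": [[0,2.5,-0.4,0,0],[0,1.5,-0.4,0,0],[0,1,0,0,0],[0,0,0,0,0],[2,0,0,0,0],[3,0,0,0,0],[2.5,0,0,0,0],[1.2,0,0,0,0],[0,0,0,0,0],[0,0,0,0,0]]}}

```text
time: 13.95
eef_pos: [0.6323, 0.0817, 0.0309]
tcp_rot: [0.474, 0.525, -0.473, 0.525]
contact_force: [-0.3, 0.3, -0.0]
opening: 0.352
```

Emit:
{"name": "drive_tool", "arguments": {"steps": [[0,0,0,0,0]]}}

```text
time: 14.05
eef_pos: [0.6334, 0.0818, 0.0322]
tcp_rot: [0.474, 0.524, -0.473, 0.526]
contact_force: [0.7, -0.1, -0.2]
opening: 0.348
```

Emit:
{"name": "drive_tool", "arguments": {"steps": [[0.7,0,0,0,0],[0.4,0,0,0,0],[0.2,0,0,0,0],[0,0,0,0,0],[0,0,0,0,0],[0,0,0,0,0]]}}

```text
time: 14.65
eef_pos: [0.6322, 0.0818, 0.0182]
tcp_rot: [0.473, 0.525, -0.473, 0.525]
contact_force: [-3.7, -0.8, 5.9]
opening: 0.348
```

Emit:
{"name": "drive_tool", "arguments": {"steps": [[0,0,0,0,0.45],[0,0,0,0,0.6],[0,0,0,0,0.8],[0,0,0,0,1],[0,0,0,0,1],[-2,0,0,0,1],[-3,0,0,0,1],[-4,0,0,0,1],[-3,0,0,0,1],[-1,0,0,0,1]]}}

```text
time: 15.65
eef_pos: [0.6344, 0.0818, 0.152]
tcp_rot: [0.475, 0.523, -0.472, 0.527]
contact_force: [0.3, -0.3, -0.6]
opening: 0.999
```

Emit:
{"name": "drive_tool", "arguments": {"steps": [[0,-2,-0.4,0,1],[0,-3,-0.6,0,1],[0,-3,-0.6,0,1],[0,-3,-0.6,0,1],[0,-3,-0.6,0,1],[0,-2,-0.4,0,1],[0,-0.8,0,0,1],[0,0,0,0,1],[0,0,0,0,1]]}}

```text
time: 16.55
eef_pos: [0.4624, 0.0961, 0.1473]
tcp_rot: [0.474, 0.525, -0.473, 0.525]
contact_force: [0.5, 0.7, 0.3]
opening: 1.002
```

```bash
python3 - <<'E'
from h import *
print(need([.462,.0959,.042],6),readout.get_state()["eef_pos"])
c=read_camera("wrist"); cv2.imwrite("pics/w5.png",c["frame"][:,:,::-1])
for p in [(.462,.0959,.086),(.4513,.1626,.076)]: print(proj(c,p,True).round(0))
E
```

```text
(array([ 1.24e+01, -5.00e-02,  1.00e-02]), np.float64(-0.07180993059745333)) [0.4623791  0.09607181 0.14728589]
[318. 262.]
[311. 143.]
```

View pics/w5.png

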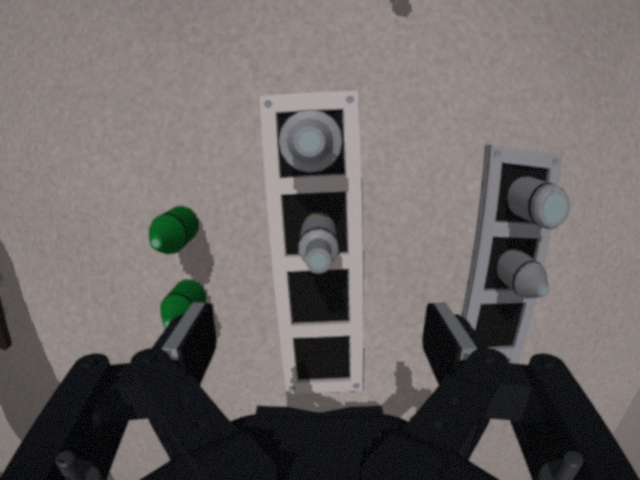

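The cone stands upright in pocket 2. The slim tip is at (318,261), as predicted (318,262), so I'll pick the slim.

Emit:
{"name": "drive_tool", "arguments": {"steps": [[2,0,0,0,1],[3,0,0,0,1],[3,0,0,0,1],[2.5,0,0,0,1],[1.3,0,0,0,1],[0.6,0,0,0,1],[0,0,0,0,1],[0,0,0,0,0],[0,0,0,0,0],[0,0,0,0,0]]}}

```text
time: 17.6
eef_pos: [0.4625, 0.0963, 0.0244]
tcp_rot: [0.474, 0.525, -0.473, 0.526]
contact_force: [-0.3, 0.6, -0.4]
opening: 0.516
```

Emit:
{"name": "drive_tool", "arguments": {"steps": [[0,0,0,0,0],[0,0,0,0,0],[0,0,0,0,0],[0,0,0,0,0],[0,0,0,0,0]]}}

```text
time: 18.1
eef_pos: [0.4621, 0.0963, 0.0241]
tcp_rot: [0.474, 0.525, -0.473, 0.525]
contact_force: [-1.4, -0.3, 5.8]
opening: 0.298
```

Emit:
{"name": "drive_tool", "arguments": {"steps": [[-1,0,0,0,0],[-2,0,0,0,0],[-3,0,0,0,0],[-3,0,0,0,0],[-1,0,0,0,0],[0,1,0.6,0,0],[0,2,1.1,0,0],[0,3,1.7,0,0],[0,3,1.7,0,0],[0,3,1.7,0,0]]}}

```text
time: 19.1
eef_pos: [0.5884, 0.0402, 0.1204]
tcp_rot: [0.473, 0.526, -0.474, 0.524]
contact_force: [0.1, 0.3, -0.8]
opening: 0.292
```

Emit:
{"name": "drive_tool", "arguments": {"steps": [[0,2.5,1.4,0,0],[0,1.5,0.9,0,0],[0,0.6,0.3,0,0],[0,0,0,0,0],[2,0,0,0,0],[3,0,0,0,0],[2.5,0,0,0,0],[1.2,0,0,0,0],[0,0,0,0,0],[0,0,0,0,0]]}}

```text
time: 20.1
eef_pos: [0.6367, 0.0202, 0.037]
tcp_rot: [0.473, 0.525, -0.473, 0.526]
contact_force: [0.4, 0.5, -0.8]
opening: 0.294
```

Emit:
{"name": "drive_tool", "arguments": {"steps": [[0,0,0,0,0]]}}

```text
time: 20.2
eef_pos: [0.6378, 0.02, 0.0383]
tcp_rot: [0.474, 0.524, -0.473, 0.526]
contact_force: [0.1, 0.7, -1.2]
opening: 0.293
```

Emit:
{"name": "drive_tool", "arguments": {"steps": [[0.7,0,0,0,0],[0.4,0,0,0,0],[0.2,0,0,0,0],[0,0,0,0,0],[0,0,0,0,0],[0,0,0,0,0]]}}

```text
time: 20.8
eef_pos: [0.6366, 0.02, 0.0242]
tcp_rot: [0.473, 0.525, -0.473, 0.525]
contact_force: [-3.0, -0.0, 5.7]
opening: 0.294
```

Emit:
{"name": "drive_tool", "arguments": {"steps": [[0,0,0,0,0.4],[0,0,0,0,0.6],[0,0,0,0,0.8],[0,0,0,0,1],[0,0,0,0,1],[-2,0,0,0,1],[-3,0,0,0,1],[-4,0,0,0,1],[-3,0,0,0,1],[-1,0,0,0,1]]}}

```text
time: 21.8
eef_pos: [0.6388, 0.0197, 0.158]
tcp_rot: [0.475, 0.523, -0.472, 0.528]
contact_force: [0.3, 0.3, 0.0]
opening: 0.999
```

Emit:
{"name": "drive_tool", "arguments": {"steps": [[0,-2,-1.9,0,1],[0,-3,-2.8,0,1],[0,-3,-2.8,0,1],[0,-3,-2.8,0,1],[0,-3,-2.9,0,1],[0,-2,-1.9,0,1],[0,-0.9,-1,0,1],[0,0,0,0,1],[0,0,0,0,1]]}}

```text
time: 22.7
eef_pos: [0.4525, 0.1623, 0.1532]
tcp_rot: [0.473, 0.525, -0.473, 0.526]
contact_force: [0.3, -0.2, 0.7]
opening: 1.0
```

```bash
python3 - <<'E'
from h import *
print(need([.4513,.1626,.042],6),readout.get_state()["eef_pos"])
c=read_camera("wrist"); cv2.imwrite("pics/w6.png",c["frame"][:,:,::-1])
for p in [(.4513,.1626,.076)]: print(proj(c,p,True).round(0))
E
```

```text
(array([12.99, -0.12, -0.05]), np.float64(-0.05067950312624703)) [0.45245748 0.1622836  0.15320782]
[317. 253.]
```

View pics/w6.png

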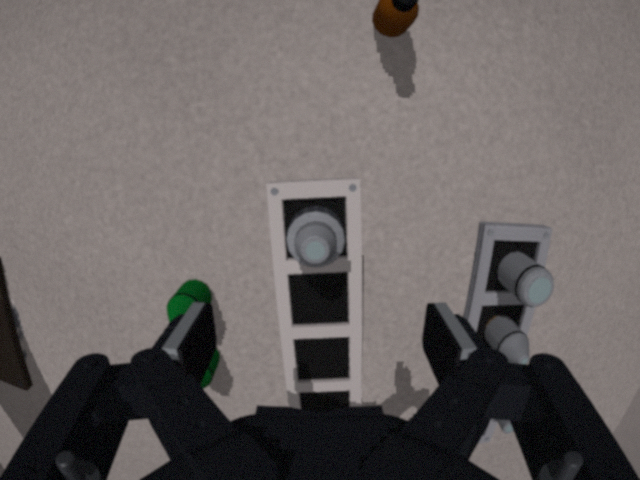

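Collared's nose is at (315,248), about 2.5 mm further toward +y than predicted, so I'll shift z by -0.3. The green look-alikes are clear of the fingers.

Emit:
{"name": "drive_tool", "arguments": {"steps": [[2,-0.1,-0.2,0,1],[3,-0.1,-0.1,0,1],[3,0,0,0,1],[2.5,0,0,0,1],[1.6,0,0,0,1],[0.8,0,0,0,1],[0,0,0,0,1],[0,0,0,0,0],[0,0,0,0,0],[0,0,0,0,0]]}}

```text
time: 23.75
eef_pos: [0.4504, 0.1655, 0.0254]
tcp_rot: [0.474, 0.525, -0.473, 0.526]
contact_force: [-0.4, -0.6, -0.1]
opening: 0.516
```

Emit:
{"name": "drive_tool", "arguments": {"steps": [[0,0,0,0,0],[0,0,0,0,0],[0,0,0,0,0],[0,0,0,0,0],[0,0,0,0,0]]}}

```text
time: 24.25
eef_pos: [0.4503, 0.1655, 0.0256]
tcp_rot: [0.474, 0.525, -0.473, 0.526]
contact_force: [-1.6, -1.0, 7.0]
opening: 0.453
```

Emit:
{"name": "drive_tool", "arguments": {"steps": [[-1,0,0,0,0],[-2,0,0,0,0],[-3,0,0,0,0],[-3,0,0,0,0],[-1,0,0,0,0],[0,1,1.4,0,0],[0,2,2.7,0,0],[0,3,4,0,0],[0,3,4,0,0],[0,3,4,0,0]]}}

```text
time: 25.25
eef_pos: [0.5856, 0.0165, 0.123]
tcp_rot: [0.473, 0.526, -0.474, 0.525]
contact_force: [-0.1, 0.5, -2.1]
opening: 0.458
```

Emit:
{"name": "drive_tool", "arguments": {"steps": [[0,2.5,3.4,0,0],[0,1.5,2,0,0],[0,0.8,1.1,0,0],[0,0,0,0,0],[2,0,0,0,0],[3,0,0,0,0],[2.5,0,0,0,0],[1.2,0,0,0,0],[0,0,0,0,0],[0,0,0,0,0]]}}

```text
time: 26.25
eef_pos: [0.6401, -0.0414, 0.0381]
tcp_rot: [0.473, 0.525, -0.473, 0.526]
contact_force: [0.1, -1.2, -1.5]
opening: 0.456
```

Emit:
{"name": "drive_tool", "arguments": {"steps": [[0,0,0,0,0]]}}

```text
time: 26.35
eef_pos: [0.6412, -0.0419, 0.0394]
tcp_rot: [0.474, 0.524, -0.473, 0.526]
contact_force: [-0.5, 0.3, -2.3]
opening: 0.453
```

Emit:
{"name": "drive_tool", "arguments": {"steps": [[0.7,0,0,0,0],[0.4,0,0,0,0],[0.2,0,0,0,0],[0,0,0,0,0],[0,0,0,0,0],[0,0,0,0,0]]}}

```text
time: 26.95
eef_pos: [0.6401, -0.0421, 0.0257]
tcp_rot: [0.473, 0.525, -0.473, 0.525]
contact_force: [-3.9, 0.7, 6.0]
opening: 0.456
```

In contact with the pad. I'll release, rise, back off toward the robot's right, and look.

Emit:
{"name": "drive_tool", "arguments": {"steps": [[0,0,0,0,0.5],[0,0,0,0,0.6],[0,0,0,0,0.8],[0,0,0,0,1],[0,0,0,0,1],[-2,0,0,0,1],[-3,0,0,0,1],[-4,0,0,0,1],[-4,0,0,0,1],[-3,0,0,0,1]]}}

```text
time: 27.95
eef_pos: [0.6407, -0.0421, 0.1874]
tcp_rot: [0.474, 0.524, -0.473, 0.526]
contact_force: [0.9, 0.3, -0.3]
opening: 1.002
```

Emit:
{"name": "drive_tool", "arguments": {"steps": [[-2,0,4,0,1],[0,0,4,0,1],[0,0,4,0,1],[0,0,4,0,1],[0,0,4,0,1],[0,0,4,0,1],[0,0,4,0,1],[0,0,0,0,1],[0,0,0,0,1],[0,0,0,0,1]]}}

```text
time: 28.95
eef_pos: [0.6689, -0.3195, 0.204]
tcp_rot: [0.473, 0.526, -0.473, 0.525]
contact_force: [0.3, 0.9, 0.2]
opening: 0.998
```

```bash
python3 - <<'E'
from h import *
a=read_camera("top")["frame"][155:310,180:500]; b=read_camera("scene")["frame"][150:350,200:520]
A=cv2.resize(a,None,fx=2.2,fy=1.9 if 0 else 2.2,interpolation=cv2.INTER_CUBIC)[:300]; B=cv2.resize(b,None,fx=2.2,fy=2.2,interpolation=cv2.INTER_CUBIC)[:300]
B=cv2.resize(b[:140],None,fx=2.2,fy=2.2) if 0 else cv2.resize(b[70:205],None,fx=2.2,fy=2.2,interpolation=cv2.INTER_CUBIC)
cv2.imwrite("pics/f.png",np.vstack([A,B])[:,:,::-1]); s=readout.get_state(); print(s["time"],s["eef_pos"],s["contact_force"])
E
```

```text
29.05 [ 0.66913    -0.31897229  0.20437787] [ 0.40266481 -0.38087567 -0.42597861]
```

View pics/f.png

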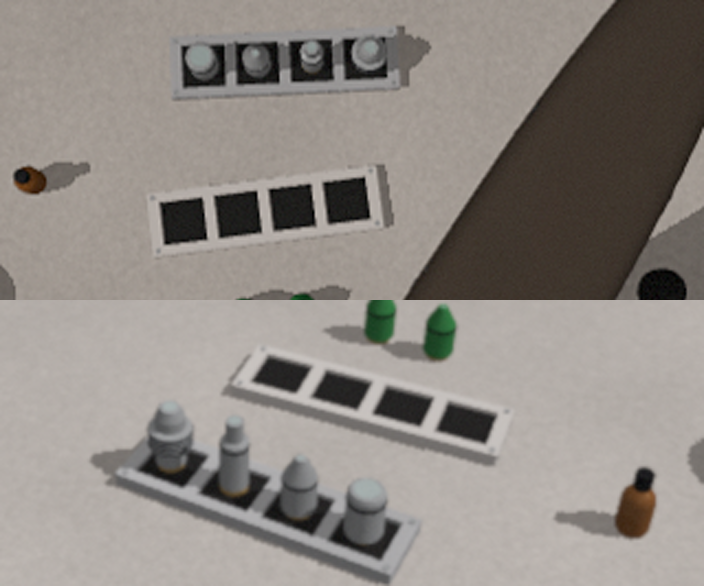

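The aluminium rack holds, from the left in the scene view, collared, slim, cone and stubby. All four are upright, each in its own pocket, which is the reverse of the start order. The storage rack is empty.

```bash
python3 -c "
from plant import sign_off; print(sign_off())"
```

```text
the job is handed in; nothing more can be done
None
```

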